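# Eject a box from the sprung dispenser and fill the tray's gap

## Task

Push the dispenser's sprung pusher all the way home so that the bottom box comes out on the landing, then let the pusher spring right back so that the next box drops down inside the tower. Put the box that came out flat in the one empty pocket of the three-pocket tray, let go of it, and leave the other boxes, the glue bottle and the paint tube where they are.

Things in the scene. Friction and masses are not known exactly. Their poses are not given: they have to be found in the camera images.
- dispenser: plywood box dispenser fixed to the table: a 94 x 410 mm base plate 8 mm thick, a tower in the middle, a sprung pusher at one end and a landing at the other, all waxed smooth. Origin on the table under the tower's centre; its y axis is the pushing direction, z up. The pusher is on the -y side, the landing on the +y side.
- tower (a point): centre of the tower's open top, 90 mm up, above the dispenser's origin. Tower 80 mm wide (x), from y -51 to +58 mm; it holds two boxes, one on the other, long sides along y; the top one stands 2 mm out. Openings let the pusher in low at y -51 and the bottom box out (below 56 mm) at y +58.
- pusher (a joint): travel of the sprung wooden pusher along the dispenser's +y, m: 0 = out at rest, 0.125 = fully home at its stop. Needs about 2.5 N to start and 10 N at the stop, plus up to 2 N of friction. When let go it springs back by itself, within about 1 s. The upper box rides on the pusher while it is in and drops to the tower's floor when it is back.
- push_plate (a point): centre of the outer face of the pusher's upright push plate (56 mm wide, 52 mm high, at z 12 to 64 mm, 12 mm thick), the face to press towards the dispenser's +y; moves with the pusher; axes as the dispenser's. At the stop the face is 60 mm from the tower.
- landing (a point): point on the landing's flat floor (z 8 mm) where the centre of an ejected box's underside comes to lie, 119 mm along y from the tower's centre. Kerbs beside it rise to z 14 mm at most, 68 mm apart; above them the box is free on both sides and can be gripped across its 60 mm.
- box_low: small patterned card box, 60 mm (its x) by 85 mm (its y) by 42 mm high, about 60 g; origin at the centre of its underside. The bottom box in the dispenser's tower, the one to eject and store.
- box_high: small patterned card box, 60 mm (its x) by 85 mm (its y) by 42 mm high, about 60 g; origin at the centre of its underside. The upper box in the tower; it must drop to the tower's floor (underside at z 8 mm) and stay inside the tower.
- tray: plywood tray, 78 x 295 x 14 mm, fixed to the table; origin under its centre, long side along its y. Pocket centres at y -97, 0 and +97 mm, each 68 mm (x) by 93 mm (y) inside, 9 mm deep, floor at z 5 mm; walls 5 mm, dividers 4 mm thick. Two hold a box (long side along the tray's y); one is empty, a different one each time. The box may go in either way round.
- gap: centre of the floor of the tray's empty pocket (a point, not an object); axes as the tray's.
- box_a: small patterned card box, 60 mm (its x) by 85 mm (its y) by 42 mm high, about 60 g; origin at the centre of its underside. Stands in a pocket of the tray; leave it.
- box_b: small patterned card box, 60 mm (its x) by 85 mm (its y) by 42 mm high, about 60 g; origin at the centre of its underside. Stands in a pocket of the tray; leave it.
- glue: green glue bottle, 39 mm in diameter, 129 mm high, upright; origin under its centre. Bystander.
- tube: paint tube, 30 x 102 x 22 mm, lying, long along its y; origin under its centre. Bystander.

How it is judged:
By the outcome, as a careful person would: the job done as asked, in the order asked, and still so for the second after the job is handed in, with the robot touching nothing.
It also fails if it takes over 72 s, if anything falls off the work surface, if the arm or the gripper's body presses on something with over 40 N, if the wrist force passes 120 N, or if a joint passes its speed limit or range.

## Robot

A 7-joint arm with a two-finger parallel gripper is mounted at the origin on a cart in front of the work surface, level with it; the furniture and walls round the work are solid. World frame = base frame: x ahead of the robot, y to its left, z up, the work surface at z = 0. Lengths are in m, angles in rad, forces in N, time in s.
With the tool pointing down it reaches from about 0.4 to 0.85 m from the base axis. Payload 10.4 kg.
Tool frame: the origin (TCP) lies between the finger pads; the fingertips stand tcp_to_tips ahead of it and the grasp point (between the pads) lies 8 mm behind it (tcp_to_tips is the distance from the TCP to the fingertips, in m); z points along the fingers, y is the line along which they close (so a half turn about z gives the same grasp; the last joint's range is limited). The gripper opens to 85 mm and grips with 20 to 120 N. Pads are 22 mm wide; open, the fingers measure 114 mm over their backs; the gripper's body (76 mm by 85 mm) begins 54 mm behind the grasp point. The pads swing forward as they close: fully open they stand 13 mm farther back than shut.
Start: joints at [-1.31, 0.332, -0.065, 1.46, 0.022, 1.35, -0.088], TCP at [0.175, 0.6, 0.242] pointing down, gripper open.
Joint ranges: [-2.6, 2.6], [-0.5, 2.12], [-1.47, 1.34], [0.16, 2.42], [-1.27, 4.41], [0.06, 2.06], [-2.6, 2.6]. Speed limits (rad/s): [2.22, 2.22, 2.79, 2.79, 3.14, 3.14, 3.14].

## Interface

Orientations are given as a unit quaternion [x, y, z, w].
In Python, from workcell import * gives the robot as it stands.
- The arm moves only by the tool apply_moves, never from a script. Its argument "rows" is a list of rows, each an object of numbers: "x", "y", "z": the shift along the tool's x, y, z in mm; "ax", "ay", "az": the turn, a rotation vector about the tool's x, y, z in degrees; "gripper": the closure, from 0 (fully open) to 1 (shut). A call has 1 to 5 rows; each row shifts and turns the commanded pose from where the row before left it, along the tool's axes as they then stand; what a row does not reach is not made up. A row lasts 1/12 s, in which the tool goes at most 41.7 mm and 7.16 degrees, less where a joint would pass 70% of its speed; a pose out of reach is approached as far as the arm can. A call with a gripper value outside its range is refused whole. The fingers move at their own pace and stop on an object; "newtons" is the grip in N (left out, the last holds). Time passes only in rows, so rows that do not move let the fingers close. It gives the time, the measured TCP pose, the force, the opening and the grip force at its end, in the units of the state.
- get_obs(): the state, without advancing time (a new reading comes with each control period).
- camera(name): name is "scene" or "top"; returns a dict with "color" (480x640x3 uint8, red, green, blue), "fov_y" (degrees; the focal length in pixels is half the picture's height over the tangent of half this angle, whatever the lens; pixels are square), "cx", "cy" (the principal point, pixels), "rvec" (rotation vector, rad) and "tvec" (3), from world to camera coordinates, as OpenCV has them. Camera axes: x right, y down, z forward; pixel columns grow to the right and rows downward; lengths in m; the calibration is good to about 2 mm. A picture is of the moment at which its call begins. There is no depth.
- hand_in(): hands the job in; it is judged then, once.
The state is a dict: "clock": time; "joint_pos": joint angles; "joint_velocities": joint speeds; "tau": joint torques, N m; "position": TCP position; "ee_rot": TCP orientation; "ft_force": force on the tool from outside, world axes, zero at the start; "torque": the same for the moment, N m; "grip_width": opening from 0.0 (shut) to 1.0 (fully open); "grasp_force": force on a finger pad.
Only numpy, scipy, OpenCV 4.12 (cv2) and the standard library are available. Lean on these libraries where they do the work, as an engineer would, in place of code of your own. Each camera call takes 0.05 s, during which the arm holds its last target. There are 200 camera calls.

## Working session

There is one attempt and no reset: what is moved stays moved. The work goes in short steps, Python scripts to look and compute and a tool call to move; the robot and the scene stay as the last step left them, time stands still between calls to the robot, and variables do not carry over. Pictures are saved under pics/ and viewed, at most 10 in all, crops included, and the job is handed in when it is done.

Besides the shell and the picture viewer there is one more tool, called as name([rows], argument=value, ...), one row to a line, values as JSON. apply_moves: Moves the arm, as the interface text tells. Its arguments: {"type":"object","properties":{"rows":{"type":"array","items":{"type":"object","properties":{"x":{"type":"number"},"y":{"type":"number"},"z":{"type":"number"},"ax":{"type":"number"},"ay":{"type":"number"},"az":{"type":"number"},"gripper":{"type":"number"}}}},"newtons":{"type":"number"}},"required":["rows"]}

```bash
ls; mkdir -p pics
python3 - <<'E'
from workcell import *
import cv2
o=get_obs();print(o)
for n in("scene","top"):
    c=camera(n);cv2.imwrite(f"pics/{n}0.png",c["color"][:,:,::-1]);print(n,{k:v for k,v in c.items() if k!="color"})
E
```

```text
pics
{'clock': 0.0, 'joint_pos': array([-1.30958026,  0.3328959 , -0.06474664,  1.46093988,  0.02155376,
        1.34990524, -0.08848883]), 'joint_velocities': array([ 0.00038821, -0.00026991,  0.00056215, -0.00090253,  0.00071579,
       -0.00105996, -0.00031753]), 'tau': array([-7.00691962e-04, -6.25449300e+01,  4.88092471e-02, -3.91617250e+01,
        1.62168016e-02,  9.84261394e-03, -3.56447185e-05]), 'position': array([0.17487492, 0.59965718, 0.24150171]), 'ee_rot': array([ 1.41399489e-01,  9.89952350e-01, -7.20994266e-04, -9.94573819e-05]), 'ft_force': array([-0.00860821, -0.19407061,  0.67412452]), 'torque': array([ 0.03899989, -0.01837414,  0.0029334 ]), 'grasp_force': 0.0, 'grip_width': 0.9974286567559884}
scene {'fov_y': 47.17791547699698, 'cx': 313.6336859902107, 'cy': 244.6477913043693, 'rvec': array([ 2.15629533, -1.07316392,  0.45261235]), 'tvec': array([-0.39113175,  0.38117594,  0.8214593 ])}
top {'fov_y': 56.44689736751732, 'cx': 316.2478786443854, 'cy': 239.23366899720835, 'rvec': array([ 2.15640632, -2.18154152,  0.1231587 ]), 'tvec': array([-0.0542844 ,  0.58257085,  1.08586735])}
```

View pics/scene0.png

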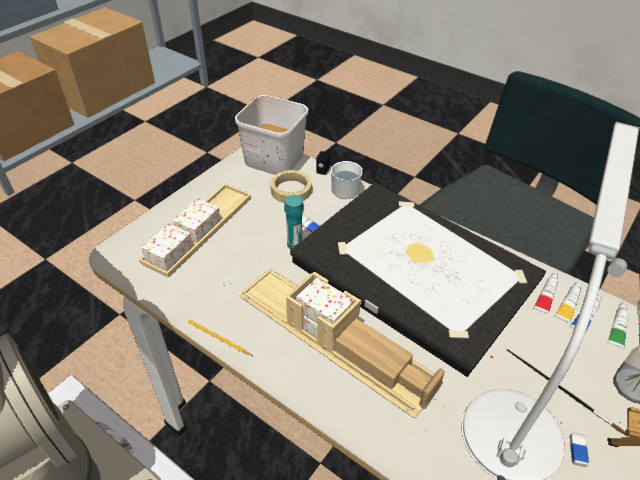

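View pics/top0.png

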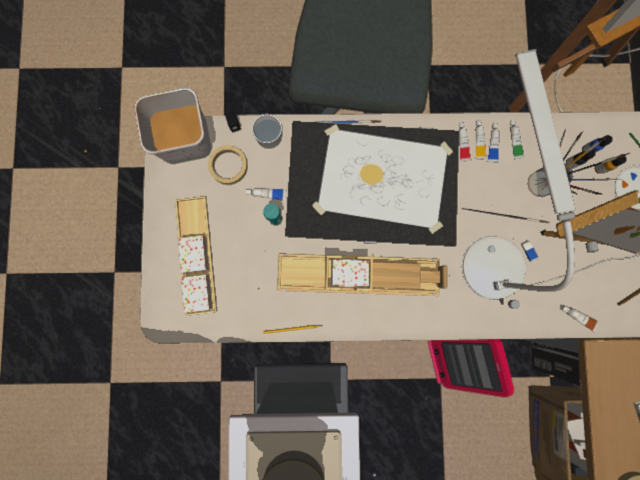

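The scene view shows the tray at left (empty pocket at its far end, about 232,200), the dispenser in the middle (tower 323,305) and the pusher at lower right (432,385). In the top view the tray runs from (193,198) to (199,313), with the empty pocket at about (192,215). The dispenser runs from (278,270) to (447,277). The glue bottle is at (272,212) and the tube at (265,194). I'll enlarge both for corner picking.

```bash
cat > h.py <<'E'
import numpy as np, cv2
def cal(c):
    f=240/np.tan(np.radians(c["fov_y"])/2); K=np.array([[f,0,c["cx"]],[0,f,c["cy"]],[0,0,1]])
    return K,cv2.Rodrigues(c["rvec"])[0],c["tvec"]
def ray(c,uv,z):
    K,R,t=cal(c); d=R.T@np.linalg.solve(K,[uv[0],uv[1],1]); o=-R.T@t
    return o+d*(z-o[2])/d[2]
def proj(c,P):
    K,R,t=cal(c); return cv2.projectPoints(np.float64(P).reshape(-1,3),c["rvec"],t,K,None)[0].reshape(-1,2)
E
python3 - <<'E'
import sys; sys.path.insert(0,'.')
from workcell import *
from h import *
c=camera("top");s=camera("scene")
import pickle;pickle.dump((c,s),open("cams.pkl","wb"))
im=c["color"][:,:,::-1]
a=cv2.resize(im[240:305,265:465],None,fx=4,fy=4,interpolation=cv2.INTER_CUBIC)
b=cv2.resize(im[190:320,165:290],None,fx=2.6,fy=2.6,interpolation=cv2.INTER_CUBIC)
o=np.zeros((600,800,3),np.uint8);o[:260]=a;o[262:262+b.shape[0],:b.shape[1]]=b
# scene crop pusher
d=cv2.resize(s["color"][330:420,330:455,::-1],None,fx=3.6,fy=3.6,interpolation=cv2.INTER_CUBIC);o[262:262+d.shape[0],340:340+d.shape[1]]=d
cv2.imwrite("pics/c1.png",o)
for uv,z in [((353,273),.092),((442,276),.064),((192,215),.005),((278,270),.008),((272,212),.129)]:print(uv,ray(c,uv,z).round(3))
print(ray(s,(232,200),.005),ray(s,(323,300),.092))
E
```

```text
(353, 273) [ 0.495 -0.146  0.092]
(442, 276) [ 0.486 -0.363  0.064]
(192, 215) [0.651 0.257 0.005]
(278, 270) [0.507 0.037 0.008]
(272, 212) [0.635 0.04  0.129]
[0.66440281 0.25072336 0.005     ] [ 0.49256145 -0.13928016  0.092     ]
```

View pics/c1.png

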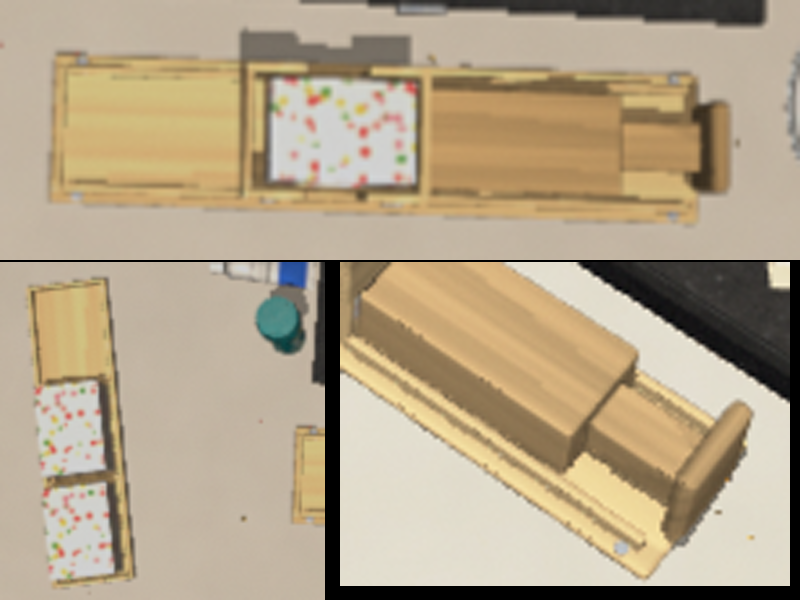

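The crop shows the base plate corners at (55,53), (697,73), (697,220) and (52,203), and the push plate at (715,145). The tray rim corners are at (28,287), (108,278), (135,578) and (55,587). The pocket at the far (+x) end is the empty one.

Run:
```python
import sys; sys.path.insert(0,'.')
import pickle
from h import *
from scipy.optimize import least_squares
c,s=pickle.load(open("cams.pkl","rb"))
def fit(px,loc,z,g):
    W=np.array([ray(c,p,zz)[:2] for p,zz in zip(px,z)]);L=np.array(loc)
    f=lambda q:(L@np.array([[np.cos(q[2]),np.sin(q[2])],[-np.sin(q[2]),np.cos(q[2])]])+q[:2]-W).ravel()
    r=least_squares(f,g);print(r.x.round(4),np.degrees(r.x[2]).round(2));print((r.fun.reshape(-1,2)*1000).round(1).tolist());return r.x
A=lambda p:[((x+.5)/4-.5+265,(y+.5)/4-.5+240) for x,y in p]
B=lambda p:[((x+.5)/2.6-.5+165,(y-262+.5)/2.6-.5+190) for x,y in p]
# dispenser: +y to image left => world +y ; local x = world +x (up)
base=A([(55,53),(697,73),(697,220),(52,203)])
D=fit(base,[(.047,.205),(.047,-.205),(-.047,-.205),(-.047,.205)],[.008]*4,[.49,-.14,0])
fit(A([(268,78),(415,78),(418,188),(270,188)]),[(.03,.0425),(.03,-.0425),(-.03,-.0425),(-.03,.0425)],[.092]*4,[.49,-.14,0])
for p in A([(700,104),(730,100),(728,192),(698,190)]):print("plate",ray(c,p,.064).round(4))
T=fit(B([(28,287),(108,278),(135,578),(55,587)]),[(.039,.1475),(-.039,.1475),(-.039,-.1475),(.039,-.1475)],[.014]*4,[.6,.25,-1.57])
def pt(q,l,z):
    a=q[2];return [q[0]+np.cos(a)*l[0]-np.sin(a)*l[1],q[1]+np.sin(a)*l[0]+np.cos(a)*l[1],z]
print("landing",pt(D,(0,.119),.008),"gap",pt(T,(0,.097),.005),pt(T,(0,-.097),.005))
# check in scene image
s2=s["color"][:,:,::-1].copy()
for q,hx,hy,z in((D,.047,.205,.008),(T,.039,.1475,.014)):
    P=proj(s,[pt(q,(i*hx,j*hy),z) for i,j in((1,1),(1,-1),(-1,-1),(-1,1))])
    cv2.polylines(s2,[np.int32(P*16)],True,(255,0,0),1,cv2.LINE_AA,4)
cv2.imwrite("pics/s1.png",cv2.resize(s2[170:430,130:460],None,fx=2.3,fy=2.3))
```

```text
[ 0.4951 -0.167  -0.04  ] -2.29
[[-0.4, 0.4], [0.6, -1.2], [-0.5, -1.3], [0.3, 2.0]]
[ 0.4953 -0.1396 -0.0067] -0.39
[[-2.4, -1.0], [-2.0, 0.5], [2.4, 1.0], [1.9, -0.5]]
plate [ 0.511  -0.3579  0.064 ]
plate [ 0.5132 -0.3761  0.064 ]
plate [ 0.458  -0.3725  0.064 ]
plate [ 0.4594 -0.3545  0.064 ]
[ 0.5485  0.243  -1.4644] -83.9
[[8.7, -77.9], [-7.7, 78.1], [-8.5, 76.9], [7.4, -77.1]]
landing [np.float64(0.49982532803103114), np.float64(-0.04813027236804511), 0.008] gap [np.float64(0.6449670606428137), np.float64(0.2532984232691396), 0.005] [np.float64(0.45206441783805307), np.float64(0.23269331713160857), 0.005]
```

View pics/s1.png

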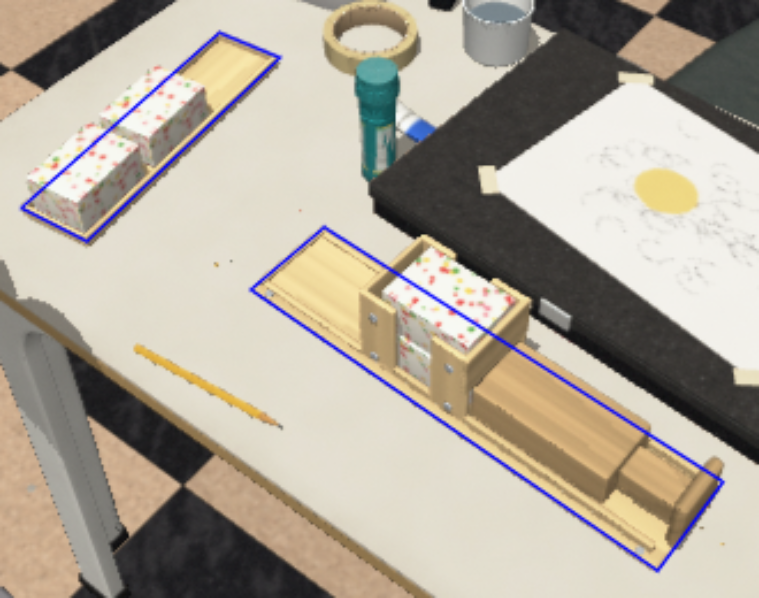

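The tray and base outlines match the scene view well. Dead reckoning from the plate and box gives the tower near (0.495,-0.139). I'll refit the tray with the correct handedness and check the lamp clearance.

```bash
cat > fit.py <<'E'
import pickle
from h import *
from scipy.optimize import least_squares
c,s=pickle.load(open("cams.pkl","rb"))
def pt(q,l,z):
    a=q[2];return np.array([q[0]+np.cos(a)*l[0]-np.sin(a)*l[1],q[1]+np.sin(a)*l[0]+np.cos(a)*l[1],z])
E
python3 - <<'E'
import sys; sys.path.insert(0,'.')
from fit import *
import workcell; print({k:getattr(workcell,k) for k in dir(workcell) if 'tip' in k.lower()})
B=lambda p:[((x+.5)/2.6-.5+165,(y-262+.5)/2.6-.5+190) for x,y in p]
px=B([(28,287),(108,278),(135,578),(55,587)]);L=np.array([(-.039,.1475),(.039,.1475),(.039,-.1475),(-.039,-.1475)])
W=np.array([ray(c,p,.014)[:2] for p in px])
r=least_squares(lambda q:(np.array([pt(q,l,0)[:2] for l in L])-W).ravel(),[.55,.24,-1.57])
print(r.x,np.degrees(r.x[2]),(r.fun*1000).round(1)); print("gap",pt(r.x,(0,.097),.005))
A=lambda x,y:((x+.5)/4-.5+265,(y+.5)/4-.5+240)
D=np.array([.4951,-.167,-.04]);ax=np.array([.04,.9992])
for n,p,z in(("tower left",(243,130),.09),("tower right",(430,135),.09),("plate face",(731,146),.064),("lamp",(None),.01)):
    w=ray(c,A(*p) if p else (463,267),z); print(n,w.round(4), "along from base centre",((w[:2]-D[:2])@ax).round(4))
E
```

```text
{'tcp_to_tips': 0.011}
[ 0.54851574  0.24299587 -1.46504448] -83.94086532842442 [ 0.5 -0.4  0.6  0.5 -0.2 -0.6 -0.8  0.6]
gap [0.64497385 0.25323469 0.005     ]
tower left [ 0.4977 -0.0812  0.09  ] along from base centre 0.0859
tower right [ 0.4934 -0.191   0.09  ] along from base centre -0.024
plate face [ 0.4855 -0.3755  0.064 ] along from base centre -0.2087
lamp [ 0.5092 -0.4323  0.01  ] along from base centre -0.2645
```

apply_moves([
  {"x": -20,"az": 1.8,"gripper": 1},
  {"x": -41,"az": 3.76,"gripper": 1},
  {"x": -41,"az": 3.76,"gripper": 1},
  {"x": -41,"az": 3.76,"gripper": 1},
  {"x": -41,"az": 3.76,"gripper": 1},
])

```text
invalid input at $.rows[0]: expected keys x, y, z, ax, ay, az, gripper
```

apply_moves([
  {"x": -41,"az": 3.76,"gripper": 1},
  {"x": -41,"az": 3.76,"gripper": 1},
  {"x": -41,"az": 3.76,"gripper": 1},
  {"x": -41,"az": 3.76,"gripper": 1},
  {"x": -41,"az": 3.76,"gripper": 1},
])

```text
invalid input at $.rows[0]: expected keys x, y, z, ax, ay, az, gripper
```

apply_moves([
  {"x": -20,"y": 0,"z": 0,"ax": 0,"ay": 0,"az": 1.8,"gripper": 1},
  {"x": -41,"y": 0,"z": 0,"ax": 0,"ay": 0,"az": 3.76,"gripper": 1},
  {"x": -41,"y": 0,"z": 0,"ax": 0,"ay": 0,"az": 3.76,"gripper": 1},
  {"x": -41,"y": 0,"z": 0,"ax": 0,"ay": 0,"az": 3.76,"gripper": 1},
  {"x": -41,"y": 0,"z": 0,"ax": 0,"ay": 0,"az": 3.76,"gripper": 1},
])

```text
clock: 0.62
position: [0.3461, 0.5275, 0.2421]
ee_rot: [0.287, 0.958, -0.0, 0.0]
ft_force: [0.9, 1.7, -0.1]
grip_width: 0.3
grasp_force: 0.0
```

apply_moves([
  {"x": -41,"y": 0,"z": 0,"ax": 0,"ay": 0,"az": 3.76,"gripper": 1},
  {"x": -41,"y": 0,"z": 0,"ax": 0,"ay": 0,"az": 3.76,"gripper": 1},
  {"x": -41,"y": 0,"z": 0,"ax": 0,"ay": 0,"az": 3.76,"gripper": 1},
  {"x": -41,"y": 0,"z": 0,"ax": 0,"ay": 0,"az": 3.76,"gripper": 1},
  {"x": -41,"y": 0,"z": 0,"ax": 0,"ay": 0,"az": 3.76,"gripper": 1},
])

```text
clock: 1.03
position: [0.5007, 0.3939, 0.2422]
ee_rot: [0.439, 0.898, 0.0, 0.0]
ft_force: [0.6, 1.4, 0.3]
grip_width: 0.0
grasp_force: 0.0
```

apply_moves([
  {"x": -41,"y": 0,"z": 0,"ax": 0,"ay": 0,"az": 3.76,"gripper": 1},
  {"x": -41,"y": 0,"z": 0,"ax": 0,"ay": 0,"az": 3.76,"gripper": 1},
  {"x": -41,"y": 0,"z": 0,"ax": 0,"ay": 0,"az": 3.76,"gripper": 1},
  {"x": -41,"y": 0,"z": 0,"ax": 0,"ay": 0,"az": 3.76,"gripper": 1},
  {"x": -41,"y": 0,"z": 0,"ax": 0,"ay": 0,"az": 3.76,"gripper": 1},
])

```text
clock: 1.45
position: [0.6038, 0.2177, 0.2421]
ee_rot: [0.58, 0.814, -0.0, 0.0]
ft_force: [0.6, 0.4, 0.7]
grip_width: -0.002
grasp_force: 0.0
```

apply_moves([
  {"x": -41,"y": 0,"z": 0,"ax": 0,"ay": 0,"az": 3.76,"gripper": 1},
  {"x": -41,"y": 0,"z": 0,"ax": 0,"ay": 0,"az": 3.76,"gripper": 1},
  {"x": -41,"y": 0,"z": 0,"ax": 0,"ay": 0,"az": 3.76,"gripper": 1},
  {"x": -41,"y": 0,"z": 0,"ax": 0,"ay": 0,"az": 3.76,"gripper": 1},
  {"x": -20,"y": 0,"z": 0,"ax": 0,"ay": 0,"az": 1.8,"gripper": 1},
])

```text
clock: 1.87
position: [0.6432, 0.0337, 0.2425]
ee_rot: [0.696, 0.718, -0.001, 0.001]
ft_force: [0.3, -1.1, 1.1]
grip_width: -0.004
grasp_force: 0.0
```

apply_moves([
  {"x": 0,"y": 0,"z": 0,"ax": 0,"ay": 0,"az": 4.1,"gripper": 1},
  {"x": -20,"y": -10,"z": 0,"ax": 0,"ay": 0,"az": 0,"gripper": 1},
  {"x": -38,"y": -15,"z": 0,"ax": 0,"ay": 0,"az": 0,"gripper": 1},
  {"x": -38,"y": -15,"z": 0,"ax": 0,"ay": 0,"az": 0,"gripper": 1},
  {"x": -38,"y": -15,"z": 0,"ax": 0,"ay": 0,"az": 0,"gripper": 1},
])

```text
clock: 2.28
position: [0.583, -0.0927, 0.2421]
ee_rot: [0.717, 0.697, -0.0, -0.0]
ft_force: [0.8, -0.3, -0.6]
grip_width: -0.001
grasp_force: 0.0
```

apply_moves([
  {"x": -38,"y": -15,"z": 0,"ax": 0,"ay": 0,"az": 0,"gripper": 1},
  {"x": -38,"y": -15,"z": 0,"ax": 0,"ay": 0,"az": 0,"gripper": 1},
  {"x": -38,"y": -15,"z": 0,"ax": 0,"ay": 0,"az": 0,"gripper": 1},
  {"x": -38,"y": -15,"z": 0,"ax": 0,"ay": 0,"az": 0,"gripper": 1},
  {"x": -38,"y": -15,"z": 0,"ax": 0,"ay": 0,"az": 0,"gripper": 1},
])

```text
clock: 2.7
position: [0.5023, -0.2808, 0.2425]
ee_rot: [0.717, 0.697, 0.0, 0.0]
ft_force: [0.4, -0.0, -0.3]
grip_width: 0.002
grasp_force: 0.0
```

apply_moves([
  {"x": -38,"y": -5,"z": 0,"ax": 0,"ay": 0,"az": 0,"gripper": 1},
  {"x": -38,"y": -5,"z": 0,"ax": 0,"ay": 0,"az": 0,"gripper": 1},
  {"x": -30,"y": 0,"z": 0,"ax": 0,"ay": 0,"az": 0,"gripper": 1},
  {"x": 0,"y": 0,"z": 0,"ax": 0,"ay": 0,"az": 0,"gripper": 1},
  {"x": 0,"y": 0,"z": 0,"ax": 0,"ay": 0,"az": 0,"gripper": 1},
])

```text
clock: 3.12
position: [0.4893, -0.3867, 0.2419]
ee_rot: [0.719, 0.695, -0.001, -0.0]
ft_force: [-0.2, 0.3, -0.2]
grip_width: -0.004
grasp_force: 0.0
```

```bash
cat > loc.py <<'E'
import numpy as np
from workcell import *
from scipy.spatial.transform import Rotation as Ro
T=np.array([.4962,-.1395]); a=-.04
def loc(tgt=None):
    o=get_obs();p=o["position"];R=Ro.from_quat(o["ee_rot"]).as_matrix();d=p[:2]-T
    print("clk",round(o["clock"],2),"pos",p.round(4),"toolY deg",np.degrees(np.arctan2(R[1,1],R[0,1])).round(2),"tilt",R[:,2].round(3),"j7",o["joint_pos"].round(2)[-1])
    print("local mm x,y",1000*(d@[np.cos(a),np.sin(a)]).round(4),1000*(d@[-np.sin(a),np.cos(a)]).round(4),"F",o["ft_force"].round(1),"grip",o["grip_width"].round(3))
    if tgt is not None: print("tool move mm",(1000*R.T@(np.array(tgt)-p)).round(1))
E
python3 -c "
from loc import *
loc((.4857,-.4013,.045))"
```

```text
clk 3.12 pos [ 0.4893 -0.3867  0.2419] toolY deg -1.87 tilt [-0.001 -0.001 -1.   ] j7 0.74Traceback (most recent call last):
  File "<string>", line 3, in <module>
    loc((.4857,-.4013,.045))
    ~~~^^^^^^^^^^^^^^^^^^^^^
  File "loc.py", line 8, in loc
    print("local mm x,y",1000*(d@[np.cos(a),np.sin(a)]).round(4),1000*(d@[-np.sin(a),np.cos(a)]).round(4),"F",o["ft_force"].round(1),"grip",o["grip_width"].round(3))
                                                                                                                                            ^^^^^^^^^^^^^^^^^^^^^
AttributeError: 'float' object has no attribute 'round'
```

apply_moves([
  {"x": -15,"y": -3,"z": 20,"ax": 0,"ay": 0,"az": 0.4,"gripper": 1},
  {"x": 0,"y": 0,"z": 35,"ax": 0,"ay": 0,"az": 0,"gripper": 1},
  {"x": 0,"y": 0,"z": 35,"ax": 0,"ay": 0,"az": 0,"gripper": 1},
  {"x": 0,"y": 0,"z": 30,"ax": 0,"ay": 0,"az": 0,"gripper": 1},
  {"x": 0,"y": 0,"z": 0,"ax": 0,"ay": 0,"az": 0,"gripper": 1},
])

```text
clock: 3.53
position: [0.4855, -0.3955, 0.1162]
ee_rot: [0.719, 0.695, -0.001, -0.005]
ft_force: [-0.5, 0.6, -1.4]
grip_width: -0.0
grasp_force: 0.0
```

apply_moves([
  {"x": 0,"y": 0,"z": 20,"ax": 0,"ay": 0,"az": 0,"gripper": 1},
  {"x": 0,"y": 0,"z": 20,"ax": 0,"ay": 0,"az": 0,"gripper": 1},
  {"x": 0,"y": 0,"z": 20,"ax": 0,"ay": 0,"az": 0,"gripper": 1},
  {"x": 0,"y": 0,"z": 15,"ax": 0,"ay": 0,"az": 0,"gripper": 1},
  {"x": 0,"y": 0,"z": 0,"ax": 0,"ay": 0,"az": 0,"gripper": 1},
])

```text
clock: 3.95
position: [0.4872, -0.3976, 0.0461]
ee_rot: [0.719, 0.695, 0.0, -0.002]
ft_force: [-0.3, -0.2, -0.2]
grip_width: 0.002
grasp_force: 0.0
```

```bash
sed -i 's/o\["grip_width"\].round(3)/round(o["grip_width"],3)/' loc.py; python3 -c "
from loc import *
from h import *
loc((.4857,-.4013,.045))
s=camera('scene')['color'][:,:,::-1]
cv2.imwrite('pics/s2.png',cv2.resize(s[230:430,240:500],None,fx=2.5,fy=2.5))"
```

```text
clk 3.95 pos [ 0.4872 -0.3976  0.0461] toolY deg -1.94 tilt [-0.002  0.002 -1.   ] j7 0.85
local mm x,y 1.3 -258.29999999999995 F [-0.3 -0.2 -0.2] grip 0.002
tool move mm [-3.7 -1.4  1. ]
```

View pics/s2.png

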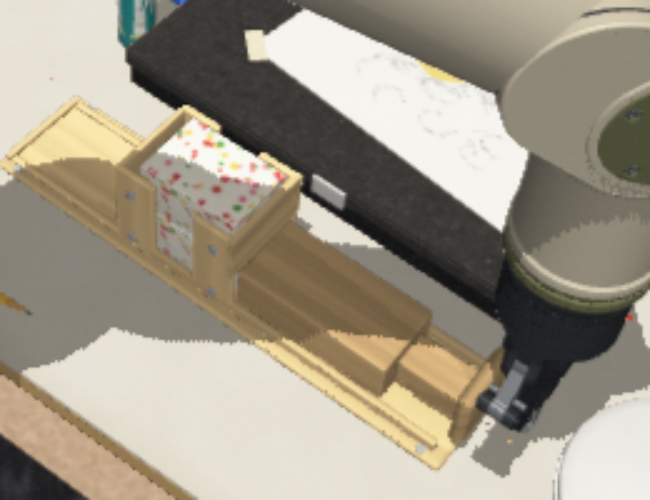

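The closed fingers stand just behind the push plate (crop 510,395), centred on it. Next is the push.

apply_moves([
  {"x": 8,"y": -1,"z": 0,"ax": 0,"ay": 0,"az": 0.3,"gripper": 1},
  {"x": 12,"y": 0,"z": 0,"ax": 0,"ay": 0,"az": 0,"gripper": 1},
  {"x": 12,"y": 0,"z": 0,"ax": 0,"ay": 0,"az": 0,"gripper": 1},
  {"x": 12,"y": 0,"z": 0,"ax": 0,"ay": 0,"az": 0,"gripper": 1},
  {"x": 12,"y": 0,"z": 0,"ax": 0,"ay": 0,"az": 0,"gripper": 1},
])

```text
clock: 4.42
position: [0.489, -0.344, 0.0493]
ee_rot: [0.722, 0.692, -0.0, 0.002]
ft_force: [-1.6, -6.7, 3.1]
grip_width: -0.001
grasp_force: 3.6
```

apply_moves([
  {"x": 12,"y": 0,"z": 0,"ax": 0,"ay": 0,"az": 0,"gripper": 1},
  {"x": 12,"y": 0,"z": 0,"ax": 0,"ay": 0,"az": 0,"gripper": 1},
  {"x": 12,"y": 0,"z": 0,"ax": 0,"ay": 0,"az": 0,"gripper": 1},
  {"x": 10,"y": 0,"z": 0,"ax": 0,"ay": 0,"az": 0,"gripper": 1},
  {"x": 10,"y": 0,"z": 0,"ax": 0,"ay": 0,"az": 0,"gripper": 1},
])

```text
clock: 4.83
position: [0.4915, -0.2886, 0.0494]
ee_rot: [0.722, 0.692, 0.0, 0.003]
ft_force: [-0.2, -9.6, 0.7]
grip_width: 0.001
grasp_force: 5.1
```

apply_moves([
  {"x": 8,"y": 0,"z": 0,"ax": 0,"ay": 0,"az": 0,"gripper": 1},
  {"x": 8,"y": 0,"z": 0,"ax": 0,"ay": 0,"az": 0,"gripper": 1},
  {"x": 4,"y": 0,"z": 0,"ax": 0,"ay": 0,"az": 0,"gripper": 1},
  {"x": 0,"y": 0,"z": 0,"ax": 0,"ay": 0,"az": 0,"gripper": 1},
  {"x": 0,"y": 0,"z": 0,"ax": 0,"ay": 0,"az": 0,"gripper": 1},
])

```text
clock: 5.25
position: [0.4924, -0.2687, 0.0494]
ee_rot: [0.721, 0.692, 0.0, 0.002]
ft_force: [0.3, -9.4, 2.8]
grip_width: 0.003
grasp_force: 4.5
```

```bash
python3 -c "
from loc import *
loc()"
```

```text
clk 5.25 pos [ 0.4924 -0.2687  0.0494] toolY deg -2.36 tilt [ 0.004 -0.003 -1.   ] j7 0.62
local mm x,y 1.4 -129.3 F [ 0.3 -9.4  2.8] grip 0.003
```

apply_moves([
  {"x": 4,"y": 0,"z": 0,"ax": 0,"ay": 0,"az": 0,"gripper": 1},
  {"x": 4,"y": 0,"z": 0,"ax": 0,"ay": 0,"az": 0,"gripper": 1},
  {"x": 0,"y": 0,"z": 0,"ax": 0,"ay": 0,"az": 0,"gripper": 1},
  {"x": 0,"y": 0,"z": 0,"ax": 0,"ay": 0,"az": 0,"gripper": 1},
])

```text
clock: 5.58
position: [0.4927, -0.2619, 0.0494]
ee_rot: [0.722, 0.692, -0.0, 0.003]
ft_force: [1.5, -11.7, -0.4]
grip_width: -0.001
grasp_force: 6.1
```

apply_moves([
  {"x": 4,"y": 0,"z": 0,"ax": 0,"ay": 0,"az": 0,"gripper": 1},
  {"x": 0,"y": 0,"z": 0,"ax": 0,"ay": 0,"az": 0,"gripper": 1},
  {"x": 0,"y": 0,"z": 0,"ax": 0,"ay": 0,"az": 0,"gripper": 1},
])

```text
clock: 5.83
position: [0.4927, -0.2616, 0.0497]
ee_rot: [0.723, 0.691, -0.001, 0.006]
ft_force: [3.5, -25.4, -6.1]
grip_width: -0.001
grasp_force: 12.9
```

```bash
python3 -c "
from loc import *
loc()"
```

```text
clk 5.83 pos [ 0.4927 -0.2616  0.0497] toolY deg -2.56 tilt [ 0.006 -0.01  -1.   ] j7 0.6
local mm x,y 1.4 -122.2 F [  3.5 -25.4  -6.1] grip -0.001
```

The force jumped to 25 N with no further travel, at the predicted home position, so the pusher is at its stop. Retreating now.

apply_moves([
  {"x": -10,"y": 0,"z": 0,"ax": 0,"ay": 0,"az": 0,"gripper": 1},
  {"x": -20,"y": 0,"z": 0,"ax": 0,"ay": 0,"az": 0,"gripper": 1},
  {"x": -25,"y": 0,"z": 0,"ax": 0,"ay": 0,"az": 0,"gripper": 1},
  {"x": -25,"y": 0,"z": 0,"ax": 0,"ay": 0,"az": 0,"gripper": 1},
  {"x": -25,"y": 0,"z": 0,"ax": 0,"ay": 0,"az": 0,"gripper": 1},
])

```text
clock: 6.25
position: [0.4886, -0.3609, 0.0489]
ee_rot: [0.721, 0.693, 0.001, 0.001]
ft_force: [0.2, -0.2, 1.1]
grip_width: 0.0
grasp_force: 0.6
```

apply_moves([
  {"x": -25,"y": 0,"z": 0,"ax": 0,"ay": 0,"az": 0,"gripper": 1},
  {"x": -20,"y": 0,"z": 0,"ax": 0,"ay": 0,"az": 0,"gripper": 1},
  {"x": 0,"y": 0,"z": 0,"ax": 0,"ay": 0,"az": 0,"gripper": 1},
  {"x": 0,"y": 0,"z": 0,"ax": 0,"ay": 0,"az": 0,"gripper": 1},
  {"x": 0,"y": 0,"z": -20,"ax": 0,"ay": 0,"az": 0,"gripper": 1},
])

```text
clock: 6.67
position: [0.4852, -0.402, 0.0646]
ee_rot: [0.721, 0.693, 0.0, -0.003]
ft_force: [0.4, 0.8, 0.9]
grip_width: -0.001
grasp_force: 0.0
```

apply_moves([
  {"x": 0,"y": 0,"z": -40,"ax": 0,"ay": 0,"az": 0,"gripper": 1},
  {"x": 0,"y": 0,"z": -40,"ax": 0,"ay": 0,"az": 0,"gripper": 1},
  {"x": 0,"y": 0,"z": -40,"ax": 0,"ay": 0,"az": 0,"gripper": 0},
  {"x": 0,"y": 0,"z": -40,"ax": 0,"ay": 0,"az": 0,"gripper": 0},
  {"x": 0,"y": 0,"z": 0,"ax": 0,"ay": 0,"az": 0,"gripper": 0},
])

```text
clock: 7.08
position: [0.4888, -0.4056, 0.2362]
ee_rot: [0.721, 0.693, 0.002, 0.005]
ft_force: [0.6, -1.2, 0.3]
grip_width: 0.422
grasp_force: 0.0
```

```bash
python3 -c "
from loc import *
from h import *
loc()
s=camera('scene')['color'][:,:,::-1]
cv2.imwrite('pics/s3.png',cv2.resize(s[230:430,220:480],None,fx=2.5,fy=2.5))"
```

```text
clk 7.08 pos [ 0.4888 -0.4056  0.2362] toolY deg -2.23 tilt [ 0.011 -0.005 -1.   ] j7 0.78
local mm x,y 3.2 -266.2 F [ 0.6 -1.2  0.3] grip 0.422
```

View pics/s3.png

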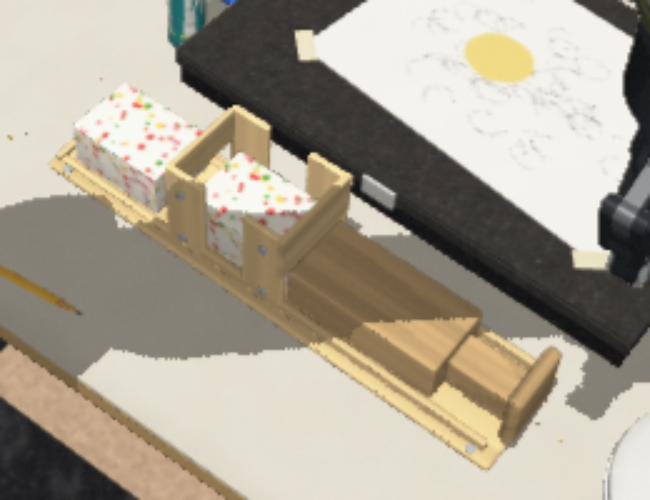

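The box lies on the landing (crop 130,140), the next box has dropped low inside the tower, and the pusher is fully back out. I'll check the ejected box's pose from the top camera.

```bash
python3 -c "
from loc import *
from h import *
c=camera('top');im=c['color']
L=np.array([.501,-.0206,.05])
u,v=proj(c,L)[0];print(u,v)
x0,y0=int(u)-45,int(v)-35
hsv=cv2.cvtColor(im[y0:y0+70,x0:x0+90],cv2.COLOR_RGB2HSV)
cr=im[y0:y0+70,x0:x0+90]
m=((hsv[...,1]<25)&(hsv[...,2]>200)).astype(np.uint8)
m=cv2.morphologyEx(m,cv2.MORPH_CLOSE,np.ones((5,5)))
n,l,st,ce=cv2.connectedComponentsWithStats(m);print(st.tolist(),ce.round(1).tolist())
cv2.imwrite('pics/t4.png',cv2.resize(np.hstack([cr[:,:,::-1],cv2.cvtColor(m*255,cv2.COLOR_GRAY2BGR)]),None,fx=4,fy=4))
loc((.501,-.0206,.13))
for k in range(1,n):
  if st[k][4]>200:
    p=np.argwhere(l==k)[:,::-1].astype(np.float32)+[x0,y0]
    W=np.float32([ray(c,q,.05)[:2]*1000 for q in p]);print(cv2.minAreaRect(W))
"
```

```text
300.0978006451989 271.6010583474676
[[0, 0, 90, 70, 5230], [28, 24, 35, 25, 789], [76, 25, 14, 22, 281]] [[42.4, 34.2], [45.2, 36.4], [82.4, 35.3]]
clk 7.18 pos [ 0.4874 -0.4039  0.2294] toolY deg -2.21 tilt [ 0.004 -0.    -1.   ] j7 0.78
local mm x,y 1.8 -264.6 F [ 1.1  0.8 -0.7] grip 0.591
tool move mm [383.6  -1.6  99.3]
((499.30792236328125, -21.23346710205078), (83.163818359375, 57.800167083740234), 86.95037841796875)
((500.2501525878906, -111.83622741699219), (31.792030334472656, 51.22348403930664), 89.11663818359375)
```

View pics/t4.png

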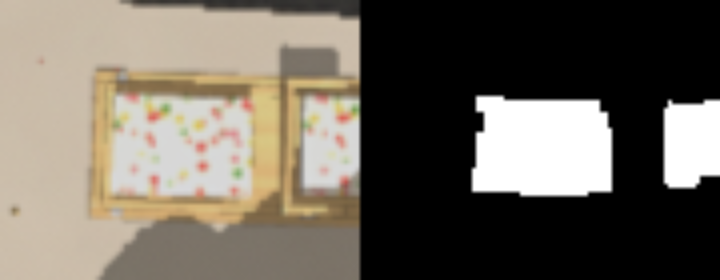

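The mask fits the box at (0.499,-0.021) with the right size, within 2 mm of the predicted landing. Moving over it and descending.

apply_moves([
  {"x": 20,"y": 0,"z": 0,"ax": 0,"ay": 0,"az": 0,"gripper": 0},
  {"x": 38,"y": 0,"z": 0,"ax": 0,"ay": 0,"az": 0,"gripper": 0},
  {"x": 38,"y": 0,"z": 0,"ax": 0,"ay": 0,"az": 0,"gripper": 0},
  {"x": 38,"y": 0,"z": 0,"ax": 0,"ay": 0,"az": 0,"gripper": 0},
  {"x": 38,"y": 0,"z": 0,"ax": 0,"ay": 0,"az": 0,"gripper": 0},
])

```text
clock: 7.6
position: [0.4922, -0.23, 0.2258]
ee_rot: [0.721, 0.693, -0.0, -0.001]
ft_force: [0.8, -0.7, 0.8]
grip_width: 1.0
grasp_force: 0.0
```

apply_moves([
  {"x": 38,"y": 0,"z": 0,"ax": 0,"ay": 0,"az": 0,"gripper": 0},
  {"x": 38,"y": 0,"z": 0,"ax": 0,"ay": 0,"az": 0,"gripper": 0},
  {"x": 38,"y": 0,"z": 0,"ax": 0,"ay": 0,"az": 0,"gripper": 0},
  {"x": 38,"y": 0,"z": 0,"ax": 0,"ay": 0,"az": 0,"gripper": 0},
  {"x": 38,"y": 0,"z": 0,"ax": 0,"ay": 0,"az": 0,"gripper": 0},
])

```text
clock: 8.02
position: [0.4992, -0.0404, 0.2262]
ee_rot: [0.721, 0.693, -0.0, -0.001]
ft_force: [0.8, 0.2, -0.6]
grip_width: 0.999
grasp_force: 0.0
```

apply_moves([
  {"x": 20,"y": 0,"z": 0,"ax": 0,"ay": 0,"az": 0,"gripper": 0},
  {"x": 0,"y": 0,"z": 30,"ax": 0,"ay": 0,"az": 0,"gripper": 0},
  {"x": 0,"y": 0,"z": 30,"ax": 0,"ay": 0,"az": 0,"gripper": 0},
  {"x": 0,"y": 0,"z": 20,"ax": 0,"ay": 0,"az": 0,"gripper": 0},
  {"x": 0,"y": 0,"z": 0,"ax": 0,"ay": 0,"az": 0,"gripper": 0},
])

```text
clock: 8.43
position: [0.4978, -0.0223, 0.1425]
ee_rot: [0.721, 0.693, -0.003, -0.003]
ft_force: [-0.4, -0.2, 0.8]
grip_width: 0.999
grasp_force: 0.0
```

```bash
python3 -c "
from loc import *
loc((.5,-.0209,.032))"
```

```text
clk 8.43 pos [ 0.4978 -0.0223  0.1425] toolY deg -2.2 tilt [-0.008 -0.001 -1.   ] j7 -0.02
local mm x,y -3.1 117.1 F [-0.4 -0.2  0.8] grip 0.999
tool move mm [  1.6   3.1 110.5]
```

apply_moves([
  {"x": 2,"y": 1,"z": 25,"ax": 0,"ay": 0,"az": 0,"gripper": 0},
  {"x": 0,"y": 1,"z": 25,"ax": 0,"ay": 0,"az": 0,"gripper": 0},
  {"x": 0,"y": 0,"z": 20,"ax": 0,"ay": 0,"az": 0,"gripper": 0},
  {"x": 0,"y": 0,"z": 15,"ax": 0,"ay": 0,"az": 0,"gripper": 0},
  {"x": 0,"y": 0,"z": 0,"ax": 0,"ay": 0,"az": 0,"gripper": 0},
])

```text
clock: 8.85
position: [0.5015, -0.021, 0.0602]
ee_rot: [0.721, 0.693, -0.002, -0.001]
ft_force: [-1.3, -0.4, -0.1]
grip_width: 0.998
grasp_force: 0.0
```

```bash
python3 -c "
from loc import *
loc((.4997,-.0209,.032))"
```

```text
clk 8.85 pos [ 0.5015 -0.021   0.0602] toolY deg -2.27 tilt [-0.005 -0.    -1.   ] j7 0.04
local mm x,y 0.5 118.6 F [-1.3 -0.4 -0.1] grip 0.998
tool move mm [ 0.1 -1.6 28.2]
```

apply_moves([
  {"x": 0,"y": -1,"z": 10,"ax": 0,"ay": 0,"az": 0,"gripper": 0},
  {"x": 0,"y": 0,"z": 10,"ax": 0,"ay": 0,"az": 0,"gripper": 0},
  {"x": 0,"y": 0,"z": 7,"ax": 0,"ay": 0,"az": 0,"gripper": 0},
  {"x": 0,"y": 0,"z": 0,"ax": 0,"ay": 0,"az": 0,"gripper": 0},
  {"x": 0,"y": 0,"z": 0,"ax": 0,"ay": 0,"az": 0,"gripper": 0},
])

```text
clock: 9.27
position: [0.5025, -0.0218, 0.0353]
ee_rot: [0.721, 0.693, -0.0, -0.0]
ft_force: [0.5, -0.4, 0.0]
grip_width: 1.0
grasp_force: 0.0
```

apply_moves([
  {"x": 0,"y": 0,"z": 0,"ax": 0,"ay": 0,"az": 0,"gripper": 1},
  {"x": 0,"y": 0,"z": 0,"ax": 0,"ay": 0,"az": 0,"gripper": 1},
  {"x": 0,"y": 0,"z": 0,"ax": 0,"ay": 0,"az": 0,"gripper": 1},
  {"x": 0,"y": 0,"z": 0,"ax": 0,"ay": 0,"az": 0,"gripper": 1},
  {"x": 0,"y": 0,"z": 0,"ax": 0,"ay": 0,"az": 0,"gripper": 1},
], newtons=25)

```text
clock: 9.68
position: [0.503, -0.0218, 0.0358]
ee_rot: [0.721, 0.692, 0.0, 0.0]
ft_force: [-0.3, 0.1, 6.2]
grip_width: 0.696
grasp_force: 27.9
```

```bash
python3 -c "
from loc import *
loc()"
```

```text
clk 9.68 pos [ 0.503  -0.0218  0.0358] toolY deg -2.35 tilt [ 0.001  0.    -1.   ] j7 0.06
local mm x,y 2.1 117.8 F [-0.3  0.1  6.2] grip 0.696
```

Grip confirmed: 59 mm opening and 28 N. Lifting, carrying at about 0.2 m (clear of the bottle), then turning.

apply_moves([
  {"x": 0,"y": 0,"z": -15,"ax": 0,"ay": 0,"az": 0,"gripper": 1},
  {"x": 0,"y": 0,"z": -35,"ax": 0,"ay": 0,"az": 0,"gripper": 1},
  {"x": 0,"y": 0,"z": -40,"ax": 0,"ay": 0,"az": 0,"gripper": 1},
  {"x": 0,"y": 0,"z": -40,"ax": 0,"ay": 0,"az": 0,"gripper": 1},
  {"x": 0,"y": 0,"z": -35,"ax": 0,"ay": 0,"az": 0,"gripper": 1},
])

```text
clock: 10.1
position: [0.5024, -0.0221, 0.2027]
ee_rot: [0.722, 0.692, 0.0, 0.0]
ft_force: [1.1, 0.6, -1.2]
grip_width: 0.695
grasp_force: 27.6
```

apply_moves([
  {"x": 20,"y": 8,"z": 0,"ax": 0,"ay": 0,"az": 0,"gripper": 1},
  {"x": 35,"y": 16,"z": 0,"ax": 0,"ay": 0,"az": 0,"gripper": 1},
  {"x": 35,"y": 16,"z": 0,"ax": 0,"ay": 0,"az": 0,"gripper": 1},
  {"x": 35,"y": 16,"z": 0,"ax": 0,"ay": 0,"az": 0,"gripper": 1},
  {"x": 35,"y": 16,"z": 0,"ax": 0,"ay": 0,"az": 0,"gripper": 1},
])

```text
clock: 10.52
position: [0.5814, 0.1368, 0.2002]
ee_rot: [0.721, 0.692, 0.0, -0.0]
ft_force: [1.0, -1.4, -0.2]
grip_width: 0.699
grasp_force: 27.6
```

apply_moves([
  {"x": 35,"y": 16,"z": 0,"ax": 0,"ay": 0,"az": 0,"gripper": 1},
  {"x": 35,"y": 16,"z": 0,"ax": 0,"ay": 0,"az": 0,"gripper": 1},
  {"x": 30,"y": 16,"z": 0,"ax": 0,"ay": 0,"az": 0,"gripper": 1},
  {"x": 20,"y": 10,"z": 0,"ax": 0,"ay": 0,"az": 0,"gripper": 1},
  {"x": 0,"y": 0,"z": 0,"ax": 0,"ay": 0,"az": 6.8,"gripper": 1},
])

```text
clock: 10.93
position: [0.6437, 0.2586, 0.1985]
ee_rot: [0.759, 0.651, -0.0, -0.001]
ft_force: [-0.9, 2.2, -1.6]
grip_width: 0.698
grasp_force: 27.7
```

apply_moves([
  {"x": 0,"y": 0,"z": 0,"ax": 0,"ay": 0,"az": 6.8,"gripper": 1},
  {"x": 0,"y": 0,"z": 0,"ax": 0,"ay": 0,"az": 6.8,"gripper": 1},
  {"x": 0,"y": 0,"z": 0,"ax": 0,"ay": 0,"az": 6.8,"gripper": 1},
  {"x": 0,"y": 0,"z": 0,"ax": 0,"ay": 0,"az": 6.8,"gripper": 1},
  {"x": 0,"y": 0,"z": 0,"ax": 0,"ay": 0,"az": 6.8,"gripper": 1},
])

```text
clock: 11.35
position: [0.6436, 0.2525, 0.1998]
ee_rot: [0.919, 0.395, -0.0, -0.0]
ft_force: [0.2, -0.1, -0.7]
grip_width: 0.695
grasp_force: 27.7
```

apply_moves([
  {"x": 0,"y": 0,"z": 0,"ax": 0,"ay": 0,"az": 6.8,"gripper": 1},
  {"x": 0,"y": 0,"z": 0,"ax": 0,"ay": 0,"az": 6.8,"gripper": 1},
  {"x": 0,"y": 0,"z": 0,"ax": 0,"ay": 0,"az": 6.8,"gripper": 1},
  {"x": 0,"y": 0,"z": 0,"ax": 0,"ay": 0,"az": 6.8,"gripper": 1},
  {"x": 0,"y": 0,"z": 0,"ax": 0,"ay": 0,"az": 0,"gripper": 1},
])

```text
clock: 11.77
position: [0.6436, 0.2527, 0.1998]
ee_rot: [0.986, 0.168, -0.0, 0.0]
ft_force: [0.5, -0.1, -0.3]
grip_width: 0.697
grasp_force: 27.7
```

```bash
python3 -c "
from loc import *
loc((.645,.2532,.08))"
```

```text
clk 11.77 pos [0.6436 0.2527 0.1998] toolY deg -70.65 tilt [-0.001 -0.    -1.   ] j7 -1.48
local mm x,y 131.6 397.8 F [ 0.5 -0.1 -0.3] grip 0.697
tool move mm [  1.6  -0.  119.8]
```

apply_moves([
  {"x": 0,"y": 0,"z": 0,"ax": 0,"ay": 0,"az": 6.6,"gripper": 1},
  {"x": 0,"y": 0,"z": 20,"ax": 0,"ay": 0,"az": 6.7,"gripper": 1},
  {"x": 0,"y": 0,"z": 35,"ax": 0,"ay": 0,"az": 0,"gripper": 1},
  {"x": 0,"y": 0,"z": 35,"ax": 0,"ay": 0,"az": 0,"gripper": 1},
  {"x": 0,"y": 0,"z": 20,"ax": 0,"ay": 0,"az": 0,"gripper": 1},
])

```text
clock: 12.18
position: [0.642, 0.2523, 0.0862]
ee_rot: [0.998, 0.058, -0.002, 0.001]
ft_force: [-1.1, -0.1, -0.7]
grip_width: 0.696
grasp_force: 27.6
```

apply_moves([
  {"x": 0,"y": 0,"z": 20,"ax": 0,"ay": 0,"az": 0,"gripper": 1},
  {"x": 0,"y": 0,"z": 10,"ax": 0,"ay": 0,"az": 0,"gripper": 1},
  {"x": 0,"y": 0,"z": 0,"ax": 0,"ay": 0,"az": 0,"gripper": 1},
  {"x": 0,"y": 0,"z": 0,"ax": 0,"ay": 0,"az": 0,"gripper": 1},
])

```text
clock: 12.52
position: [0.644, 0.2526, 0.0606]
ee_rot: [0.998, 0.056, -0.0, 0.0]
ft_force: [0.0, -0.0, -0.3]
grip_width: 0.697
grasp_force: 27.6
```

```bash
python3 -c "
from loc import *
from h import *
loc((.645,.2532,.033))
c=camera('top');s=camera('scene')
a=cv2.resize(c['color'][180:320,160:260,::-1],None,fx=4,fy=4)
b=cv2.resize(s['color'][170:290,130:262,::-1],None,fx=3,fy=3)
o=np.zeros((560,800,3),np.uint8);o[:560,:400]=a;o[:360,402:798]=b;cv2.imwrite('pics/p5.png',o)"
```

```text
clk 12.52 pos [0.644  0.2526 0.0606] toolY deg -83.54 tilt [-0. -0. -1.] j7 -1.65
local mm x,y 132.0 397.7 F [ 0.  -0.  -0.3] grip 0.697
tool move mm [ 1.1 -0.5 27.6]
```

View pics/p5.png

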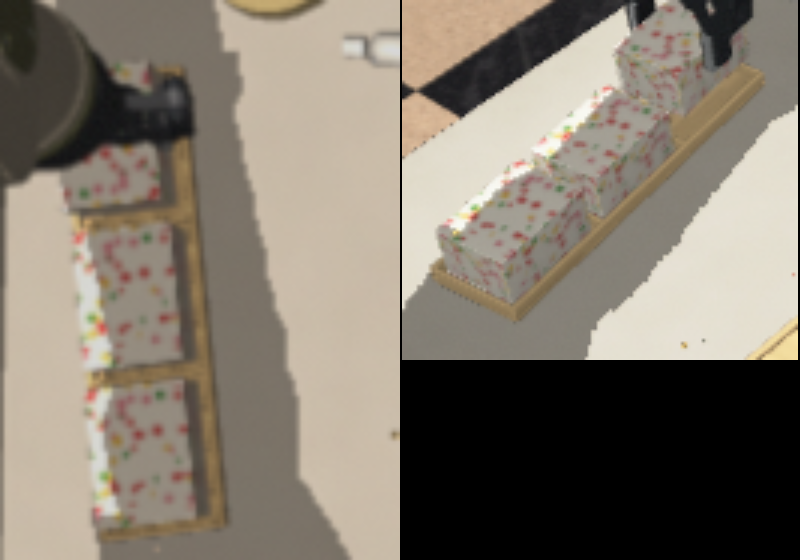

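The held box is lined up over the empty pocket, parallel to the tray and clear of the middle box. Lowering it.

apply_moves([
  {"x": 0,"y": 0,"z": 8,"ax": 0,"ay": 0,"az": 0.4,"gripper": 1},
  {"x": 0,"y": 0,"z": 6,"ax": 0,"ay": 0,"az": 0,"gripper": 1},
  {"x": 0,"y": 0,"z": 5,"ax": 0,"ay": 0,"az": 0,"gripper": 1},
  {"x": 0,"y": 0,"z": 0,"ax": 0,"ay": 0,"az": 0,"gripper": 1},
  {"x": 0,"y": 0,"z": 0,"ax": 0,"ay": 0,"az": 0,"gripper": 1},
])

```text
clock: 13.03
position: [0.6436, 0.2525, 0.0408]
ee_rot: [0.999, 0.052, -0.0, 0.0]
ft_force: [0.3, -0.3, -0.4]
grip_width: 0.696
grasp_force: 27.6
```

apply_moves([
  {"x": 0,"y": 0,"z": 3,"ax": 0,"ay": 0,"az": 0,"gripper": 1},
  {"x": 0,"y": 0,"z": 3,"ax": 0,"ay": 0,"az": 0,"gripper": 1},
  {"x": 0,"y": 0,"z": 0,"ax": 0,"ay": 0,"az": 0,"gripper": 1},
  {"x": 0,"y": 0,"z": 0,"ax": 0,"ay": 0,"az": 0,"gripper": 1},
])

```text
clock: 13.37
position: [0.6438, 0.2526, 0.0351]
ee_rot: [0.999, 0.052, -0.0, 0.0]
ft_force: [0.2, -0.5, -1.2]
grip_width: 0.69
grasp_force: 27.6
```

```bash
python3 -c "
from loc import *
loc((.645,.2532,.0328))"
```

```text
clk 13.37 pos [0.6438 0.2526 0.0351] toolY deg -84.04 tilt [-0. -0. -1.] j7 -1.64
local mm x,y 131.8 397.7 F [ 0.2 -0.5 -1.2] grip 0.69
tool move mm [ 1.3 -0.5  2.3]
```

apply_moves([
  {"x": 0,"y": 0,"z": 2,"ax": 0,"ay": 0,"az": 0,"gripper": 1},
  {"x": 0,"y": 0,"z": 0,"ax": 0,"ay": 0,"az": 0,"gripper": 1},
  {"x": 0,"y": 0,"z": 0,"ax": 0,"ay": 0,"az": 0,"gripper": 1},
])

```text
clock: 13.62
position: [0.6438, 0.2526, 0.0332]
ee_rot: [0.999, 0.052, -0.0, -0.0]
ft_force: [-0.0, -0.8, -1.1]
grip_width: 0.698
grasp_force: 27.6
```

apply_moves([
  {"x": 0,"y": 0,"z": 0,"ax": 0,"ay": 0,"az": 0,"gripper": 0},
  {"x": 0,"y": 0,"z": 0,"ax": 0,"ay": 0,"az": 0,"gripper": 0},
  {"x": 0,"y": 0,"z": 0,"ax": 0,"ay": 0,"az": 0,"gripper": 0},
  {"x": 0,"y": 0,"z": 0,"ax": 0,"ay": 0,"az": 0,"gripper": 0},
  {"x": 0,"y": 0,"z": 0,"ax": 0,"ay": 0,"az": 0,"gripper": 0},
])

```text
clock: 14.03
position: [0.6439, 0.2526, 0.0334]
ee_rot: [0.999, 0.052, 0.0, -0.0]
ft_force: [-1.0, -0.1, -0.4]
grip_width: 1.0
grasp_force: 0.0
```

apply_moves([
  {"x": 0,"y": 0,"z": -10,"ax": 0,"ay": 0,"az": 0,"gripper": 0},
  {"x": 0,"y": 0,"z": -25,"ax": 0,"ay": 0,"az": 0,"gripper": 0},
  {"x": 0,"y": 0,"z": -40,"ax": 0,"ay": 0,"az": 0,"gripper": 0},
  {"x": 0,"y": 0,"z": -40,"ax": 0,"ay": 0,"az": 0,"gripper": 0},
  {"x": 0,"y": 0,"z": -40,"ax": 0,"ay": 0,"az": 0,"gripper": 0},
])

```text
clock: 14.45
position: [0.6437, 0.2522, 0.1909]
ee_rot: [0.999, 0.052, 0.0, 0.0]
ft_force: [0.7, -0.4, -0.2]
grip_width: 1.003
grasp_force: 0.0
```

apply_moves([
  {"x": -40,"y": 0,"z": -20,"ax": 0,"ay": 0,"az": 0,"gripper": 0},
  {"x": -40,"y": 0,"z": 0,"ax": 0,"ay": 0,"az": 0,"gripper": 0},
  {"x": -40,"y": 0,"z": 0,"ax": 0,"ay": 0,"az": 0,"gripper": 0},
  {"x": 0,"y": 0,"z": 0,"ax": 0,"ay": 0,"az": 0,"gripper": 0},
  {"x": 0,"y": 0,"z": 0,"ax": 0,"ay": 0,"az": 0,"gripper": 0},
])

```text
clock: 14.87
position: [0.5253, 0.2407, 0.2079]
ee_rot: [0.999, 0.053, -0.0, -0.001]
ft_force: [0.4, 0.2, 1.1]
grip_width: 1.004
grasp_force: 0.0
```

```bash
python3 -c "
from loc import *
from h import *
loc()
c=camera('top');s=camera('scene')
a=cv2.resize(c['color'][180:320,160:260,::-1],None,fx=4,fy=4)
b=cv2.resize(s['color'][170:430,130:460,::-1],None,fx=1.2,fy=1.2)
o=np.zeros((560,800,3),np.uint8);o[:560,:400]=a;o[:b.shape[0],402:402+b.shape[1]]=b;cv2.imwrite('pics/p6.png',o)"
```

```text
clk 14.87 pos [0.5253 0.2407 0.2079] toolY deg -83.95 tilt [-0.001  0.003 -1.   ] j7 -1.82
local mm x,y 13.799999999999999 381.1 F [0.4 0.2 1.1] grip 1.004
```

View pics/p6.png

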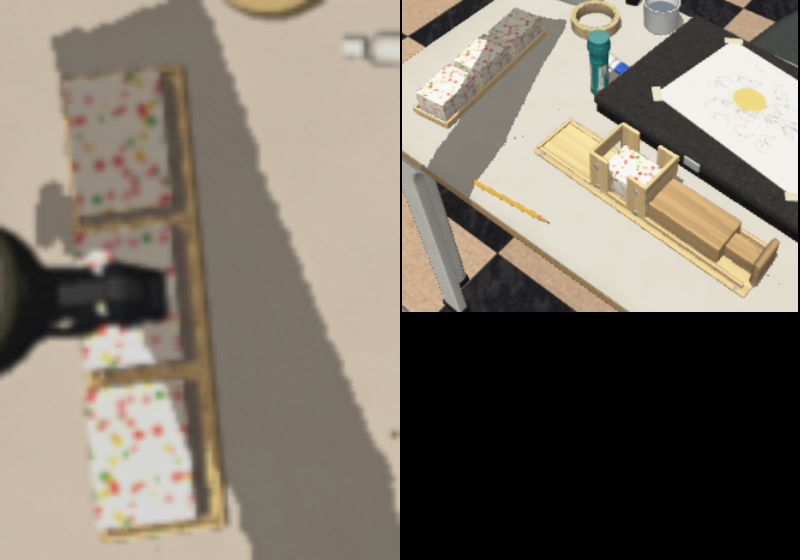

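The box sits flat in its pocket, level with the other two. The second box is down in the tower, the pusher is out, the bottle and tube haven't moved, and the gripper is well clear.

```bash
python3 -c "
from workcell import *
print(hand_in())"
```

```text
the job is handed in; nothing more can be done
None
```

The job is done and handed in at about 15 s of the 72 s limit: the ejected box is flat in the empty tray pocket and released, the pusher has sprung fully back, the next box is down inside the tower, and the final pictures show nothing else moved.

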